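# Set a gel cassette and scale ruler up under the blue-light viewer

### The job

Set the gel up for viewing: lay the sealed gel cassette flat on the viewer's glass, lengthways across the glass (its long sides parallel to the cover's hinge), then lay the scale ruler flat on the glass, flush along either long side of the cassette, with the ruler's zero end (the end without the hanging hole) level with the cassette's well end. Let go of both, close the amber cover fully over them, and only then press the light button on the sill down and let it come up again. Leave the marker pen and the forceps lying beside them where they are.

Things in the scene. Friction and masses are not known exactly. Their poses are not given: they have to be found in the camera images.
- viewer: blue-light gel viewer fixed on the bench: grey box 280 mm (its x) by 290 mm (its y), 70 mm high. Origin: centre of its underside on the bench. Its amber cover is hinged along its -y side; the operator's sill is the flat strip along its +y side, in front of the cover. Yaw is within 0.2 rad of zero.
- glass (a point): centre of the viewer's dark filter glass, on its upper face, 70 mm above the bench, axes as the viewer's. The glass is 244 mm along x and 176 mm along y and has no raised rim. The closed cover leaves 260 mm (x) by 180 mm (y) by 37 mm of height inside it.
- hinge (a point): middle of the cover's hinge axis, at the level of the glass, on its -y side (115 mm to -y of the viewer's centre); the axis runs along the viewer's x
- cover (a joint): angle of the amber see-through cover, rad: 0 closed, lying level over the glass; 1.57 upright; 1.85 the stop, leaning back. Starts open. Stiff hinge (0.45 N m, about 3 N at the front edge): stays at any angle and must be brought all the way down. A hood 268 mm wide (viewer's x), 190 mm from hinge to front edge, with 36 mm deep side and front skirts, open at the hinge side.
- cover_edge (a point): middle of the cover's front edge, on its outer face, which is flat: 190 mm from the hinge, 42 mm outward of it (42 mm above the glass when closed). Axes turn with the cover: y from hinge to front edge, z outward. Just beyond it a black grip bar, 90 mm along x, 12 mm thick, reaches out to 206 mm from the hinge; on the closed cover that is 91 mm to +y of the viewer's centre.
- light (a joint): travel of the viewer's round black push button, m: 0 up, 0.006 fully down, springs back; 5 N presses it fully. It sits on the sill and is pressed straight down.
- light_top (a point): centre of the top face of the light button (28 mm dia); 90 mm to +x and 113 mm to +y of the viewer's centre
- cassette: sealed gel cassette: flat off-white plastic cartridge 110 mm (its x) by 48 mm (y) by 12 mm, 60 to 120 g, lying on the bench window up. Origin: centre of its underside. +x points to the well end, which shows a row of eight small dark well slots; the other end has two copper contact pads.
- well_end (a point): middle of the cassette's well end, at the underside (55 mm to +x of its origin)
- ruler: aluminium scale ruler: flat blade 160 (its x) x 30 (y) x 4 mm, tick marks along both long edges, 50 to 105 g; a grip rib 80 mm long, 10 mm thick stands along its middle, up to 30 mm above the underside. Origin: centre of its underside. +x points to the zero end (plain); the other end has a dark hanging hole. Fingertips on the rib 15 mm above the underside clear the cassette beside it.
- zero_end (a point): middle of the ruler's zero end, at the underside (80 mm to +x of its origin)
- marker: bystander, to be left alone: marker pen 125 mm long, 15 mm thick. Origin: centre of its underside.
- forceps: bystander, to be left alone: steel forceps 125 mm long, 8 mm high. Origin: centre of its underside.
Not all that is in view belongs to the job. Of the things that look like the ruler, the largest one is meant.

How it is judged (in metres and radians):
On the way, in this order (a step that is already met when the one before it is completed fails the run):
1. the cassette lies flat and released on the glass, lengthways across it (x of cassette in the frame of glass between -0.072 and 0.072 m and y of cassette in the frame of glass between -0.066 and 0.066 m and z of cassette in the frame of glass between -0.003 and 0.004 m and angle between cassette's own z axis and vertical below 0.05 rad and angle between the x axis of cassette and the x axis of viewer, either way round below 0.15 rad and contact force between the fingers and cassette below 0.05 N), for 0.2 s.
2. the ruler lies flat and released on the glass, flush along a long side of the cassette, zero end level with the well end (all of step 1 and x of zero_end in the frame of cassette between 0.051 and 0.059 m and x of ruler in the frame of cassette between -0.035 and -0.015 m and ((y of zero_end in the frame of cassette between 0.037 and 0.0412 m and y of ruler in the frame of cassette between 0.037 and 0.0412 m) or (y of zero_end in the frame of cassette between -0.0412 and -0.037 m and y of ruler in the frame of cassette between -0.0412 and -0.037 m)) and angle between the x axis of ruler and the x axis of cassette, either way round below 0.03 rad and angle between ruler's own z axis and vertical below 0.05 rad and z of ruler in the frame of glass between -0.003 and 0.004 m and contact force between the fingers and ruler below 0.05 N), for 0.3 s.
3. the amber cover is closed over them (all of step 2 and value of joint cover below 0.03 rad), for 0.2 s.
4. the light button is pressed with the cover closed (value of joint light above 0.004 m and value of joint cover below 0.03 rad), for 0.1 s.
At the end, for the whole second after the job is handed in: Cassette flat on the glass, long side within 0.15 rad of the hinge line; ruler flat on the glass along one long side of it, gap under 2 mm, parallel within 0.03 rad, zero end within 4 mm of the well end; cover closed (under 0.03 rad); button up; both at rest and released (all of step 3 and value of joint light below 0.002 m and linear speed of each of cassette, ruler below 0.01 m/s); the robot touches nothing.
It fails at once if the light button is pressed while the amber cover is not closed (value of joint light above 0.003 m and value of joint cover above 0.08 rad).
It fails at once if the marker pen or the forceps is shifted by more than 25 mm (distance of any of marker, forceps from where it was at the start of the episode above 0.025 m).
It also fails if it takes over 72 s, if anything falls off the work surface, if the arm or the gripper's body presses on something with over 40 N, if the wrist force passes 120 N, or if a joint passes its speed limit or range.

### The arm

A 6-joint arm with a two-finger parallel gripper is mounted at the origin on the work surface. World frame = base frame: x ahead of the robot, y to its left, z up, the work surface at z = 0. Lengths are in m, angles in degrees, forces in N, time in s.
With the tool pointing down it reaches from about 0.4 to 0.825 m from the base axis. Payload 7 kg.
Tool frame: the origin (TCP) lies midway between the tips of the shut fingers; the grasp point (between the pads) lies r.tcp_to_grasp behind it (r.tcp_to_grasp is the distance from the TCP to the grasp point, in m); x points along the fingers, y is the direction in which the jaws open and shut, and the axes are right-handed (so a half turn about x gives the same grasp; the last joint's range is limited). The gripper opens to 88 mm and grips with 3 to 60 N. Pads are 19 mm wide; open, the fingers measure 130 mm over their backs; the gripper's body (78 mm by 193 mm) begins 47 mm behind the grasp point.
Start: joints at [-58.608, 20.546, 0.682, 0, -70.136, -16.507], TCP at [0.173, -0.652, 0.19] pointing down, gripper open.
Joint ranges: [-176.03, 176.03], [-82.01, 121.73], [-58.28, 71.71], [-173.87, 95.51], [-174.79, -0.11], [-173.66, 173.66]. Speed limits (degrees/s): [136.94, 136.94, 172.46, 180, 180, 180].

### API

Orientations are given as [roll, pitch, yaw] about the fixed x, y, z axes, in that order (R = Rz(yaw) Ry(pitch) Rx(roll)).
In Python, from plant import r gives the robot as it stands.
- The arm moves only by the tool carry_out, never from a script. Its argument "moves" is a list of rows, each a list of 7 numbers: the shift along the world's x, y, z in mm, then the turn, a rotation vector about the world's x, y, z in rad, then the opening in per cent of the stroke, from 0 (shut) to 100 (fully open). In form: [[x, y, z, wx, wy, wz, claw], ...]. A call has 1 to 5 rows; each row is the pose to reach, as a shift and turn from the pose commanded when the call began; what a row does not reach only later rows make up. A row lasts 1/10 s, in which the tool goes at most 50 mm and 8.59 degrees, less where a joint would pass 70% of its speed; a pose out of reach is approached as far as the arm can. A call with a gripper value outside its range is refused whole. The fingers move at their own pace and stop on an object; "squeeze" is the grip in N (left out, the last holds). Time passes only in rows, so rows that repeat a pose let the fingers close. It gives the time, the measured TCP pose, the force and the opening at its end, in the units of the state.
- r.get_state(): the state, without advancing time (a new reading comes with each control period).
- r.capture(name): name is "scene" or "top"; returns the picture (384x512x3 uint8, blue, green, red); there is no depth.
- r.camera_params(name): a dict with "K" (3x3 intrinsics, pixels), "rvec" (rotation vector, rad) and "tvec" (3), from world to camera coordinates, as OpenCV has them. Camera axes: x right, y down, z forward; pixel columns grow to the right and rows downward; lengths in m; the calibration is good to about 2 mm. A picture is of the moment at which its call begins. camera_params takes no time and is no camera call.
- r.close_job(): hands the job in, once; it reports no verdict.
The state is a dict: "time_s": time; "joints": joint angles; "qd": joint speeds; "joint_torque": joint torques, N m; "tcp_pos": TCP position; "eef_rot": TCP orientation; "contact_force": force on the tool from outside, world axes, zero at the start; "moment": the same for the moment, N m; "gripper_width": finger opening in m.
Only numpy, scipy, OpenCV 4.12 (cv2) and the standard library are available. Lean on these libraries where they do the work, as an engineer would, in place of code of your own. Each camera call takes 0.05 s, during which the arm holds its last target. There are 200 camera calls.

## Working session

There is one attempt and no reset: what is moved stays moved. The work goes in short steps, Python scripts to look and compute and a tool call to move; the robot and the scene stay as the last step left them, time stands still between calls to the robot, and variables do not carry over. Pictures are saved under pics/ and viewed, about 8 in all and at most 12, crops included, and the job is handed in when it is done.

Besides the shell and the picture viewer there is one more tool, called after "Call:" by a JSON object that holds its "method" and its "body", one argument or row to a line. carry_out: Moves the arm, as the interface text tells. Its arguments: {"type":"object","properties":{"moves":{"type":"array"},"squeeze":{"type":"number"}},"required":["moves"]}

```bash
ls; mkdir -p pics
python3 - <<'E'
from plant import r
import cv2,numpy as np
for n in("scene","top"):
    cv2.imwrite(f"pics/{n}0.png",r.capture(n)); p=r.camera_params(n)
    R=cv2.Rodrigues(np.array(p["rvec"]))[0]; print(n,p["K"],-R.T@np.array(p["tvec"]).ravel(),R)
print(r.get_state(),r.tcp_to_grasp)
E
```

```text
pics
scene [[448.76210715   0.         260.46589359]
 [  0.         448.76210715 190.09048409]
 [  0.           0.           1.        ]] [ 1.10911739 -0.18754892  0.82179014] [[ 0.49951646  0.86600834 -0.02264639]
 [ 0.5872441  -0.35771145 -0.72607637]
 [-0.63688906  0.34938814 -0.68724104]]
top [[435.57217343   0.         254.5082363 ]
 [  0.         435.57217343 196.82452776]
 [  0.           0.           1.        ]] [0.21578472 0.16397342 1.36267789] [[ 2.38144548e-02 -9.99707419e-01  4.23654879e-03]
 [-9.85902174e-01 -2.41872251e-02 -1.65565337e-01]
 [ 1.65619367e-01 -2.33974419e-04 -9.86189723e-01]]
{'time_s': 0.1, 'joints': array([-5.86073299e+01,  2.05864445e+01,  6.39755073e-01, -1.74907027e-02,
       -7.01371163e+01, -1.65058258e+01]), 'qd': array([-0.09911075, -0.0647653 ,  0.20365569,  0.05877537,  0.07728018,
       -0.06633606]), 'joint_torque': array([ 4.11307274e-04, -5.84163344e+01,  2.93749702e+01,  7.01556131e+00,
        1.01276982e-02, -4.60411741e-05]), 'tcp_pos': array([ 0.1732428 , -0.65187916,  0.18953277]), 'eef_rot': array([ 95.40631269,  89.91459592, 110.28720211]), 'contact_force': array([-0.40526183, -0.28612317,  0.13170146]), 'moment': array([-0.02941574, -0.0362667 , -0.03834353]), 'gripper_width': 0.0876110009333564} 0.0188
```

View pics/scene0.png

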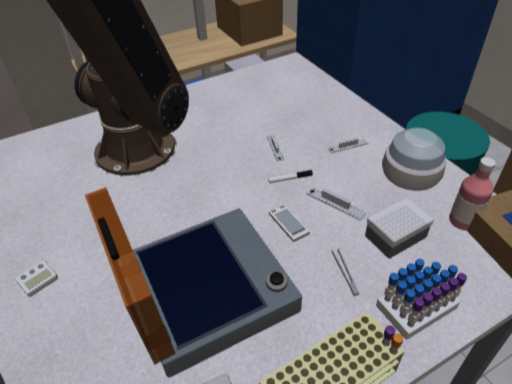

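View pics/top0.png

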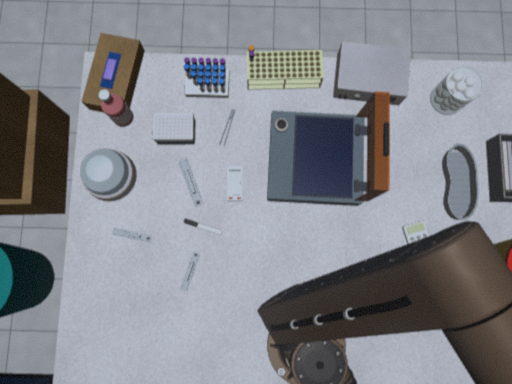

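Scene view: the viewer is at (205,290) with its cover open on the left. The cassette is at (289,222), the large ruler at (336,203), the button at (276,280). Top view: cassette (234,183), ruler (190,182), button (281,125), glass about (293–362,113–200).

```bash
cat > h.py <<'E'
from plant import r
import cv2,numpy as np
def cam(n):
    p=r.camera_params(n); R=cv2.Rodrigues(np.array(p["rvec"],float))[0]
    return np.array(p["K"]),R,-R.T@np.array(p["tvec"],float).ravel()
def ray(n,uv):
    K,R,c=cam(n); return c,R.T@np.linalg.solve(K,[uv[0],uv[1],1.])
def plane(n,uv,z):
    c,d=ray(n,uv); return c+d*(z-c[2])/d[2]
def tri(uvs,uvt):
    (a,d),(b,e)=ray("scene",uvs),ray("top",uvt); s=np.linalg.lstsq(np.c_[d,-e],b-a,rcond=None)[0]
    p,q=a+s[0]*d,b+s[1]*e; return (p+q)/2,np.linalg.norm(p-q)
def proj(n,P):
    p=r.camera_params(n); return cv2.projectPoints(np.array(P,float).reshape(-1,1,3),np.array(p["rvec"],float),np.array(p["tvec"],float),np.array(p["K"]),None)[0][:,0]
E
python3 - <<'E'
import cv2,numpy as np
s=cv2.imread("pics/scene0.png");t=cv2.imread("pics/top0.png")
a=cv2.resize(s[175:250,255:380],None,fx=6,fy=6,interpolation=cv2.INTER_CUBIC)[:, :750]
cv2.imwrite("pics/c1.png",a)
b=cv2.resize(t[90:215,165:295],None,fx=6,fy=6,interpolation=cv2.INTER_CUBIC)
cv2.imwrite("pics/c2.png",b[:, :780][:750] if 0 else cv2.resize(t[90:215,165:325],None,fx=4.8,fy=4.8,interpolation=cv2.INTER_CUBIC))
E
```

```text
(no output)
```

View pics/c1.png

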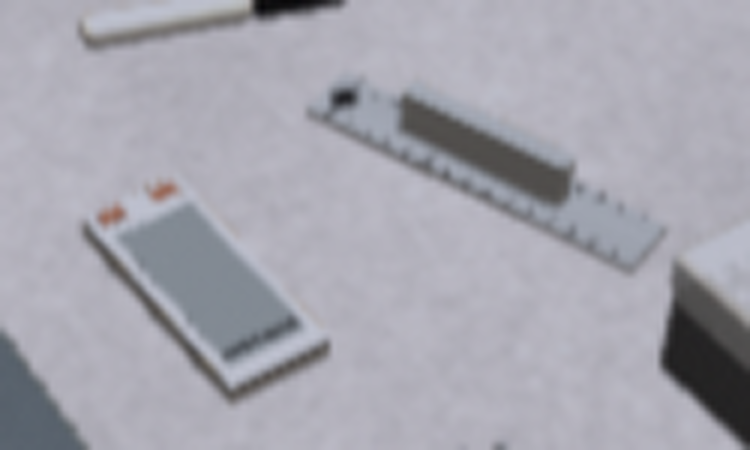

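View pics/c2.png

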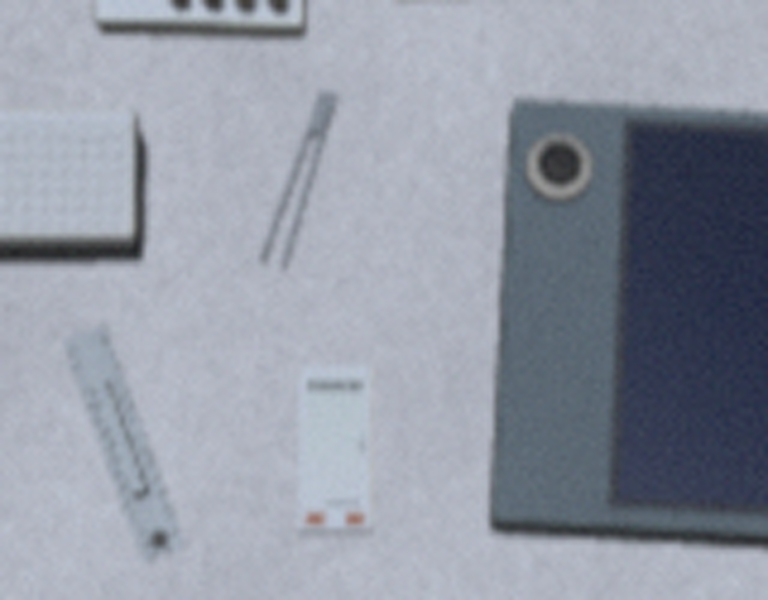

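Cassette: the copper pads are on the near (-x) end and the wells on the far (+x) end. The ruler's hole is on the near end and its zero end on the far end, leaning to +y. So neither needs turning round.

Run:
```python
from h import *
f=lambda P,o,k:[((x+.5)/k-.5+o[0],(y+.5)/k-.5+o[1]) for x,y in P]
S=lambda P:f(P,(255,175),6); T=lambda P:f(P,(165,90),4.8)
def show(nm,s,t):
    for a,b in zip(S(s),T(t)):
        p,e=tri(a,b); print(nm,p.round(4),"skew",round(e,4))
def rect(nm,s,t,z):
    for n,q in(("scene",S(s)),("top",T(t))):
        P=np.array([plane(n,u,z)[:2] for u in q]); x=(P[2]+P[3]-P[0]-P[1])/2
        print(nm,n,"c",P.mean(0).round(4),"yaw",np.degrees(np.arctan2(x[1],x[0])).round(2),"L",np.linalg.norm(x).round(4),"W",(np.linalg.norm(P[0]-P[1])/2+np.linalg.norm(P[2]-P[3])/2).round(4))
# order: -x+y, -x-y, +x-y, +x+y ; scene image
cs=[(185,180),(82,220),(232,395),(330,343)];ct=[(299,528),(370,530),(371,368),(302,368)]
rs=[(345,78),(308,110),(632,268),(665,230)];rt=[(145,560),(180,545),(103,325),(66,340)]
show("cas",cs,ct);rect("cas",cs,ct,.012)
show("rul",rs,rt);rect("rul",rs,rt,.004)
# colour-mask features
s=cv2.imread("pics/scene0.png").astype(int);t=cv2.imread("pics/top0.png").astype(int)
def blobs(im,m,box,amin):
    x0,y0,x1,y1=box; mm=np.zeros(im.shape[:2],np.uint8); mm[y0:y1,x0:x1]=m[y0:y1,x0:x1]
    k,l,st,c=cv2.connectedComponentsWithStats(mm.astype(np.uint8)); return [(c[i].round(2),st[i,4]) for i in range(1,k) if st[i,4]>=amin],mm
red=lambda i:(i[:,:,2]-i[:,:,0]>30)
print("pads s",blobs(s,red(s),(265,200,295,215),2)[0],"t",blobs(t,red(t),(225,190,245,205),2)[0])
dark=lambda i:i.sum(2)<300
print("hole s",blobs(s,dark(s),(308,186,318,194),1)[0],"t",blobs(t,dark(t),(192,197,204,208),1)[0])
g=(t[:,:,0]-t[:,:,2]>15)&(t.sum(2)<260)
b,mm=blobs(t,g,(285,105,375,205),200); print("glass",b)
c=max(cv2.findContours(mm,0,1)[0],key=cv2.contourArea); rc=cv2.boxPoints(cv2.minAreaRect(c)); ap=cv2.approxPolyDP(c,6,True)[:,0]
for n,q in(("rect",rc),("poly",ap)):
    for u in q: print(n,u,plane("top",u,.07).round(4))
vt=T([(515,100),(492,525),(558,163)])
for u in vt: print("viewer corner/btn top",np.round(u,1),plane("top",u,.07).round(4))
for nm,us,ut in(("button",(276,279),vt[2]),):
    print(nm,tri(us,ut))
```

```text
cas [0.4333 0.2522 0.0072] skew 0.0039
cas [0.4322 0.204  0.0082] skew 0.0004
cas [0.5421 0.2069 0.005 ] skew 0.0012
cas [0.5409 0.2533 0.0071] skew 0.0027
cas scene c [0.4913 0.2275] yaw 0.6 L 0.1093 W 0.0486
cas top c [0.4856 0.2279] yaw 1.1 L 0.1081 W 0.0461
rul [ 4.102e-01  3.523e-01 -4.000e-04] skew 0.0017
rul [4.198e-01 3.280e-01 2.000e-04] skew 0.0018
rul [0.5678 0.3869 0.0017] skew 0.0003
rul [0.5574 0.4118 0.0013] skew 0.0019
rul scene c [0.4915 0.3678] yaw 22.54 L 0.1581 W 0.027
rul top c [0.4881 0.369 ] yaw 21.76 L 0.1585 W 0.0257
pads s [(array([281.5, 206.5]), np.int32(6)), (array([273.38, 210.25]), np.int32(8))] t [(array([230.5, 198. ]), np.int32(2)), (array([238.5, 198. ]), np.int32(2))]
hole s [(array([311.8, 191. ]), np.int32(10))] t [(array([197.75, 202.  ]), np.int32(4))]
glass [(array([323.31, 156.36]), np.int32(4721))]
rect [291.0189  195.56604] [0.4394 0.0538 0.07  ]
rect [294.5472 114.4151] [0.6957 0.0454 0.07  ]
rect [355.77927 117.07736] [ 0.6918 -0.145   0.07  ]
rect [352.25095 198.2283 ] [ 0.4358 -0.1306  0.07  ]
poly [297 115] [0.694  0.0378 0.07  ]
poly [293 195] [0.4413 0.0479 0.07  ]
poly [351 198] [ 0.4364 -0.1269  0.07  ]
poly [352 117] [ 0.6918 -0.1333  0.07  ]
viewer corner/btn top [271.9 110.4] [0.7069 0.116  0.07  ]
viewer corner/btn top [267.1 199. ] [0.4272 0.1256 0.07  ]
viewer corner/btn top [280.9 123.6] [0.6649 0.0876 0.07  ]
button (array([0.66097832, 0.08774259, 0.08072074]), np.float64(0.0010026123166335164))
```

```bash
cat >> h.py <<'E'
from scipy.spatial.transform import Rotation as Ro
def st():
    s=r.get_state(); R=Ro.from_euler("xyz",s["eef_rot"],degrees=True).as_matrix()
    print("t",s["time_s"],"tcp",s["tcp_pos"].round(4),"jaw yaw",np.degrees(np.arctan2(R[1,1],R[0,1])).round(2),"x",R[:,0].round(3),"F",s["contact_force"].round(1),"w",round(s["gripper_width"],4),"J",s["joints"].round(0))
    return s,R
E
python3 -c "from h import *;st()"
```

```text
t 0.1 tcp [ 0.1732 -0.6519  0.1895] jaw yaw 104.88 x [-0.001  0.001 -1.   ] F [-0.4 -0.3  0.1] w 0.0876 J [-59.  21.   1.  -0. -70. -17.]
```

Call:
{"method": "carry_out", "body": {
  "moves": [
    [32,29,25,0,0,-0.05,100],
    [64,58,50,0,0,-0.1,100],
    [96,87,75,0,0,-0.15,100],
    [128,116,100,0,0,-0.2,100],
    [160,145,125,0,0,-0.243,100]
  ]
}}

```text
time_s: 0.6
tcp_pos: [0.3342, -0.5058, 0.3161]
eef_rot: [126.6, 90.0, 127.4]
contact_force: [1.1, 0.0, 0.1]
gripper_width: 0.0875
```

Call:
{"method": "carry_out", "body": {
  "moves": [
    [15,45,10,0,0,0,100],
    [30,90,20,0,0,0,100],
    [45,135,30,0,0,0,100],
    [55,180,40,0,0,0,100],
    [65,225,45,0,0,0,100]
  ]
}}

```text
time_s: 1.1
tcp_pos: [0.3985, -0.2806, 0.3609]
eef_rot: [-19.0, 90.0, -18.0]
contact_force: [1.7, 1.0, 0.5]
gripper_width: 0.0874
```

Call:
{"method": "carry_out", "body": {
  "moves": [
    [10,45,0,0,0,0,100],
    [20,90,0,0,0,0,100],
    [30,135,0,0,0,0,100],
    [40,180,0,0,0,0,100],
    [50,225,0,0,0,0,100]
  ]
}}

```text
time_s: 1.6
tcp_pos: [0.4481, -0.0555, 0.3604]
eef_rot: [32.1, 90.0, 33.1]
contact_force: [1.6, -0.6, 0.7]
gripper_width: 0.0879
```

Call:
{"method": "carry_out", "body": {
  "moves": [
    [8,49,0,0,0,0,100],
    [16,98,0,0,0,0,100],
    [24,147,0,0,0,0,100],
    [32,196,0,0,0,0,100],
    [40,240,0,0,0,0,100]
  ]
}}

```text
time_s: 2.1
tcp_pos: [0.488, 0.185, 0.3602]
eef_rot: [138.0, 90.0, 139.0]
contact_force: [1.3, -0.9, -0.3]
gripper_width: 0.0874
```

Call:
{"method": "carry_out", "body": {
  "moves": [
    [0,25,-40,0,0,0,100],
    [0,43,-80,0,0,0,100],
    [0,43,-130,0,0,0,100],
    [0,43,-180,0,0,0,100],
    [0,43,-230,0,0,0,100]
  ]
}}

```text
time_s: 2.6
tcp_pos: [0.4879, 0.2256, 0.1285]
eef_rot: [75.4, 90.0, 76.4]
contact_force: [1.2, 0.4, -0.6]
gripper_width: 0.0873
```

Run:
```python
from h import *
st()
s=r.capture("scene");t=r.capture("top")
# expected projections of cassette corners, ours
z=np.zeros((10,10,3),np.uint8)
a=cv2.resize(s[140:270,220:380],None,fx=5,fy=4.5) if 0 else cv2.resize(s[150:260,225:345],None,fx=5,fy=5,interpolation=cv2.INTER_CUBIC)
cv2.imwrite("pics/c3.png",a)
```

```text
t 2.6 tcp [0.4879 0.2256 0.1285] jaw yaw 90.99 x [ 0.  0. -1.] F [ 1.2  0.4 -0.6] w 0.0873 J [  46.   11.  -22.   -0.  -58. -135.]
```

View pics/c3.png

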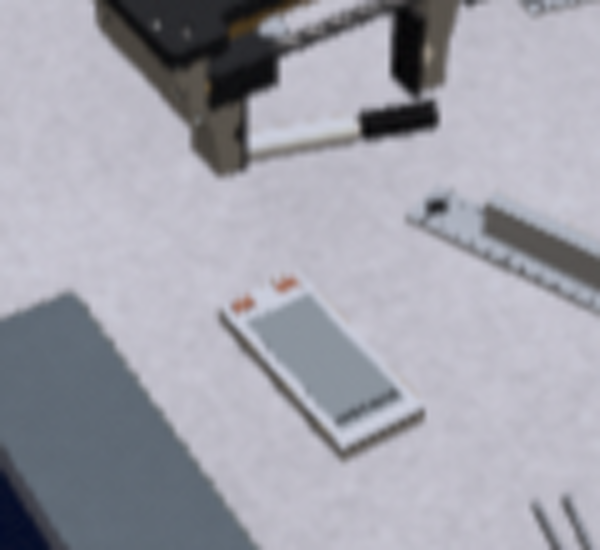

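The gripper is above and in line with the cassette, and the pen and ruler are clear of the jaws. Going down to grip.

Call:
{"method": "carry_out", "body": {
  "moves": [
    [0,0,-45,0,0,0,100],
    [0,0,-85,0,0,0,100],
    [0,0,-110,0,0,0,100],
    [0,0,-125,0,0,0,100],
    [0,0,-125,0,0,0,100]
  ]
}}

```text
time_s: 3.2
tcp_pos: [0.4886, 0.2257, 0.0055]
eef_rot: [-127.6, 89.9, -126.7]
contact_force: [0.5, -0.6, 0.2]
gripper_width: 0.0877
```

Call:
{"method": "carry_out", "body": {
  "moves": [
    [0,0,0,0,0,0,40],
    [0,0,0,0,0,0,40],
    [0,0,0,0,0,0,40],
    [0,0,0,0,0,0,40],
    [0,0,0,0,0,0,40]
  ],
  "squeeze": 15
}}

```text
time_s: 3.7
tcp_pos: [0.4886, 0.2259, 0.0059]
eef_rot: [41.4, 89.9, 42.4]
contact_force: [-0.0, -0.6, 0.6]
gripper_width: 0.0537
```

Call:
{"method": "carry_out", "body": {
  "moves": [
    [0,0,0,0,0,0,40],
    [0,0,0,0,0,0,40],
    [0,0,0,0,0,0,40]
  ]
}}

```text
time_s: 4.0
tcp_pos: [0.4884, 0.2256, 0.0053]
eef_rot: [-123.6, 90.0, -122.7]
contact_force: [-0.8, 0.3, -1.0]
gripper_width: 0.0359
```

Call:
{"method": "carry_out", "body": {
  "moves": [
    [0,0,30,0,0,0,40],
    [0,0,70,0,0,0,40],
    [0,0,110,0,0,0,40],
    [0,0,150,0,0,0,40],
    [0,0,150,0,0,0,40]
  ]
}}

```text
time_s: 4.5
tcp_pos: [0.4913, 0.2276, 0.1613]
eef_rot: [34.3, 89.4, 35.3]
contact_force: [0.5, 0.5, -0.3]
gripper_width: 0.0351
```

Run:
```python
from h import *
st()
s=r.capture("scene")
cv2.imwrite("pics/c4.png",cv2.resize(s[120:270,200:360],None,fx=4,fy=4,interpolation=cv2.INTER_CUBIC))
```

```text
t 4.5 tcp [0.4913 0.2276 0.1613] jaw yaw 91.02 x [ 0.008  0.006 -1.   ] F [ 0.5  0.5 -0.3] w 0.0351 J [  46.    9.  -19.    0.  -61. -135.]
```

View pics/c4.png

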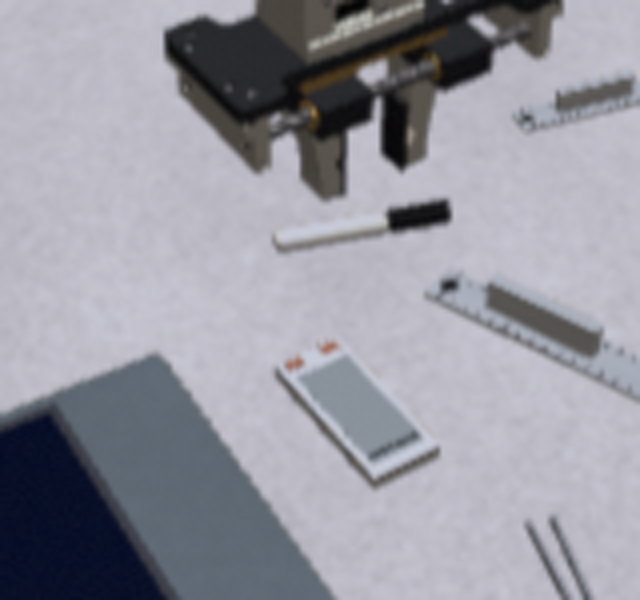

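The cassette did not move and the fingers closed past 48 mm, so the grasp missed. I'll check where the TCP projects against where the fingertips appear, at about (284,168) and (301,161).

Run:
```python
from h import *
s,R=st()
t=r.capture("top"); cv2.imwrite("pics/t5.png",t)
for o in(-.0175,0,.0175):
    P=s["tcp_pos"]+R[:,1]*o; print(o,proj("scene",P),proj("top",P))
print("cassette proj",proj("scene",[[.4885,.2277,.012]]),proj("top",[[.4885,.2277,.012]]))
sc=r.capture("scene")
a=cv2.resize(sc[140:190,255:325],None,fx=5,fy=5,interpolation=cv2.INTER_CUBIC)
b=cv2.resize(t[130:230,180:290],None,fx=4,fy=4,interpolation=cv2.INTER_CUBIC)
W=np.zeros((400,800,3),np.uint8);W[:250,:350]=a;W[:400,360:800]=b
cv2.imwrite("pics/c5.png",W)
```

```text
t 4.55 tcp [0.4898 0.2269 0.1583] jaw yaw 90.98 x [ 0.004  0.004 -1.   ] F [-0.7  0.5 -1.5] w 0.0351 J [  46.    9.  -19.    0.  -61. -135.]
-0.0175 [[282.96468543 179.3224144 ]] [[238.97152026 171.34745883]]
0 [[289.588017  176.4664942]] [[232.7887381  171.29553454]]
0.0175 [[296.12858556 173.64626066]] [[226.60474806 171.24360011]]
cassette proj [[288.26189986 220.76555639]] [[234.60302784 182.0269302 ]]
```

View pics/c5.png

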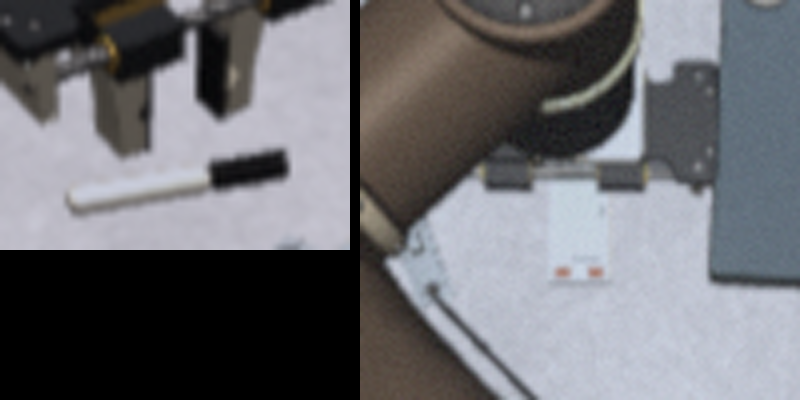

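The fingertips sit roughly 20 mm above the reported TCP, so at z = 5 mm the jaws closed above the cassette. I'll reopen, go lower in small guarded steps, and shift +5 mm in y for clearance from the viewer.

Call:
{"method": "carry_out", "body": {
  "moves": [
    [0,5,-20,0,0,0,100],
    [0,5,-60,0,0,0,100],
    [0,5,-100,0,0,0,100],
    [0,5,-120,0,0,0,100],
    [0,5,-120,0,0,0,100]
  ]
}}

```text
time_s: 5.15
tcp_pos: [0.4855, 0.2281, 0.0309]
eef_rot: [-139.0, 89.5, -138.0]
contact_force: [-0.1, -0.2, 0.5]
gripper_width: 0.0697
```

Call:
{"method": "carry_out", "body": {
  "moves": [
    [0,0,-15,0,0,0,100],
    [0,0,-30,0,0,0,100],
    [0,0,-33,0,0,0,100],
    [0,0,-36,0,0,0,100],
    [0,0,-36,0,0,0,100]
  ]
}}

```text
time_s: 5.65
tcp_pos: [0.4886, 0.2309, -0.0002]
eef_rot: [31.0, 90.0, 32.0]
contact_force: [0.3, -0.8, 0.3]
gripper_width: 0.0877
```

Call:
{"method": "carry_out", "body": {
  "moves": [
    [0,0,-3,0,0,0,100],
    [0,0,-6,0,0,0,100],
    [0,0,-6,0,0,0,100]
  ]
}}

```text
time_s: 5.95
tcp_pos: [0.4883, 0.2306, -0.0068]
eef_rot: [-145.7, 90.0, -144.7]
contact_force: [0.2, 1.0, 0.3]
gripper_width: 0.0878
```

Call:
{"method": "carry_out", "body": {
  "moves": [
    [0,0,-3,0,0,0,100],
    [0,0,-5,0,0,0,100],
    [0,0,-5,0,0,0,100]
  ]
}}

```text
time_s: 6.25
tcp_pos: [0.4882, 0.2305, -0.012]
eef_rot: [-139.1, 90.0, -138.2]
contact_force: [-0.3, 0.6, 0.4]
gripper_width: 0.088
```

Call:
{"method": "carry_out", "body": {
  "moves": [
    [0,0,-3,0,0,0,100],
    [0,0,-5,0,0,0,100],
    [0,0,-5,0,0,0,75],
    [0,0,-5,0,0,0,70]
  ]
}}

```text
time_s: 6.65
tcp_pos: [0.4884, 0.2306, -0.0167]
eef_rot: [-128.1, 90.0, -127.1]
contact_force: [0.3, -0.3, -0.1]
gripper_width: 0.0772
```

Call:
{"method": "carry_out", "body": {
  "moves": [
    [0,0,0,0,0,0,45],
    [0,0,0,0,0,0,40],
    [0,0,0,0,0,0,40],
    [0,0,0,0,0,0,40],
    [0,0,0,0,0,0,40]
  ]
}}

```text
time_s: 7.15
tcp_pos: [0.4884, 0.2307, -0.0166]
eef_rot: [37.7, 90.0, 38.6]
contact_force: [0.4, -0.8, 1.0]
gripper_width: 0.0381
```

Run:
```python
from h import *
s,R=st()
sc=r.capture("scene"); t=r.capture("top"); cv2.imwrite("pics/s6.png",sc); cv2.imwrite("pics/t6.png",t)
for o in(-.018,0,.018):
    P=s["tcp_pos"]+R[:,1]*o; print(proj("scene",P),proj("top",P))
W=np.zeros((500,800,3),np.uint8);W[:480]=cv2.resize(sc[160:256,225:385],None,fx=5,fy=5,interpolation=cv2.INTER_CUBIC)
cv2.imwrite("pics/c6.png",W)
```

```text
t 7.15 tcp [ 0.4884  0.2307 -0.0166] jaw yaw 90.97 x [ 0.  0. -1.] F [ 0.4 -0.8  1. ] w 0.0381 J [  46.   21.  -30.    0.  -39. -135.]
[[282.95843677 230.97136196]] [[239.61372938 183.8470611 ]]
[[289.02523772 228.07751303]] [[234.03451229 183.80432981]]
[[295.02208687 225.21703094]] [[228.45485534 183.76159514]]
```

View pics/c6.png

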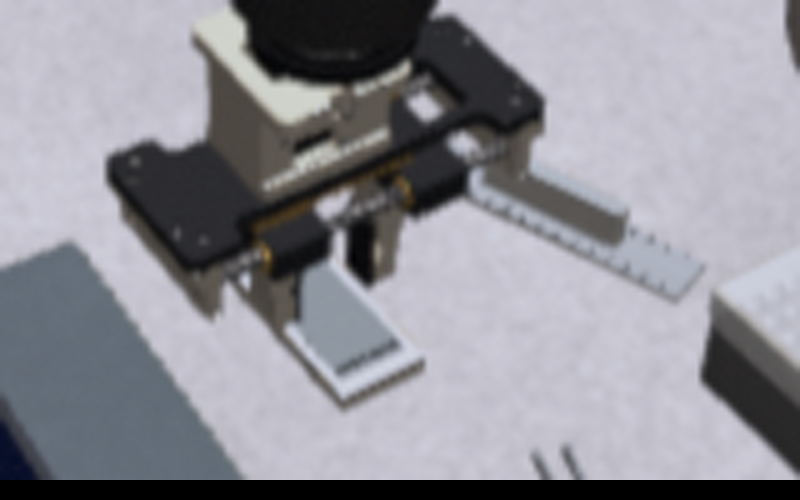

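The fingers are still just above the cassette's top face, with the left tip overlapping its -y edge at about (280,325) in the crop. The tips are therefore about 30 mm above the reported TCP. I'll open and keep going down until there is contact.

Call:
{"method": "carry_out", "body": {
  "moves": [
    [0,0,0,0,0,0,100],
    [0,0,0,0,0,0,100],
    [0,0,0,0,0,0,100],
    [0,0,0,0,0,0,100],
    [0,0,-3,0,0,0,100]
  ]
}}

```text
time_s: 7.75
tcp_pos: [0.4886, 0.2309, -0.0194]
eef_rot: [39.7, 90.0, 40.6]
contact_force: [0.5, -0.3, 0.6]
gripper_width: 0.0701
```

Call:
{"method": "carry_out", "body": {
  "moves": [
    [0,0,-2,0,0,0,100],
    [0,0,-4,0,0,0,100],
    [0,0,-4,0,0,0,100]
  ]
}}

```text
time_s: 8.05
tcp_pos: [0.4881, 0.2305, -0.0241]
eef_rot: [-139.2, 90.0, -138.2]
contact_force: [-0.2, -0.8, -0.7]
gripper_width: 0.0868
```

Call:
{"method": "carry_out", "body": {
  "moves": [
    [0,0,-2,0,0,0,100],
    [0,0,-3,0,0,0,100],
    [0,0,-3,0,0,0,100]
  ]
}}

```text
time_s: 8.35
tcp_pos: [0.4883, 0.2306, -0.0268]
eef_rot: [-138.7, 90.0, -137.8]
contact_force: [0.2, -0.3, -0.5]
gripper_width: 0.0876
```

Call:
{"method": "carry_out", "body": {
  "moves": [
    [0,0,-1.5,0,0,0,100],
    [0,0,-3,0,0,0,100],
    [0,0,-3,0,0,0,100]
  ]
}}

```text
time_s: 8.65
tcp_pos: [0.4882, 0.2305, -0.0299]
eef_rot: [-140.4, 90.0, -139.4]
contact_force: [0.0, 1.0, -0.7]
gripper_width: 0.088
```

Call:
{"method": "carry_out", "body": {
  "moves": [
    [0,0,0,0,0,0,60],
    [0,0,0,0,0,0,50],
    [0,0,0,0,0,0,45],
    [0,0,0,0,0,0,45],
    [0,0,0,0,0,0,40]
  ]
}}

```text
time_s: 9.15
tcp_pos: [0.4884, 0.2307, -0.0296]
eef_rot: [35.5, 90.0, 36.5]
contact_force: [-0.7, -0.4, -0.4]
gripper_width: 0.0533
```

Call:
{"method": "carry_out", "body": {
  "moves": [
    [0,0,0,0,0,0,40],
    [0,0,0,0,0,0,40],
    [0,0,0,0,0,0,40]
  ]
}}

```text
time_s: 9.45
tcp_pos: [0.4883, 0.2306, -0.0296]
eef_rot: [-121.2, 90.0, -120.3]
contact_force: [-0.2, -1.0, 1.1]
gripper_width: 0.0477
```

The width stopped at 47.7 mm, so it is gripped. The working offset is a TCP of -29.6 mm at bench level. Lifting and carrying to the glass.

Call:
{"method": "carry_out", "body": {
  "moves": [
    [0,0,30,0,0,0,40],
    [0,0,70,0,0,0,40],
    [0,0,110,0,0,0,40],
    [0,0,150,0,0,0,40],
    [10,-30,150,0,0,-0.02,40]
  ]
}}

```text
time_s: 9.95
tcp_pos: [0.5015, 0.2045, 0.1264]
eef_rot: [35.6, 89.4, 35.6]
contact_force: [1.2, -0.5, -1.5]
gripper_width: 0.0476
```

Call:
{"method": "carry_out", "body": {
  "moves": [
    [15,-45,0,0,0,-0.01,40],
    [30,-90,0,0,0,-0.02,40],
    [45,-135,0,0,0,-0.032,40],
    [60,-180,0,0,0,-0.032,40],
    [75,-220,0,0,0,-0.032,40]
  ]
}}

```text
time_s: 10.45
tcp_pos: [0.5734, -0.0214, 0.1203]
eef_rot: [120.9, 90.0, 118.9]
contact_force: [1.3, 1.7, -1.6]
gripper_width: 0.048
```

Call:
{"method": "carry_out", "body": {
  "moves": [
    [5,-16,0,0,0,0,40],
    [5,-16,0,0,0,0,40],
    [5,-16,-20,0,0,0,40],
    [5,-16,-30,0,0,0,40]
  ]
}}

```text
time_s: 10.85
tcp_pos: [0.5774, -0.035, 0.089]
eef_rot: [173.4, 89.9, 171.4]
contact_force: [0.8, -0.5, -2.0]
gripper_width: 0.0478
```

Run:
```python
from h import *
s,R=st()
sc=r.capture("scene"); t=r.capture("top"); cv2.imwrite("pics/s7.png",sc); cv2.imwrite("pics/t7.png",t)
W=np.zeros((600,800,3),np.uint8);W[:,:460]=cv2.resize(sc[170:370,80:310],(460,400)).repeat(1,0)[:400] if 0 else cv2.resize(sc[150:384,85:300],(460,600))
W[:400,460:]=cv2.resize(t[90:210,250:400],(340,400)) if 0 else cv2.resize(t[70:220,250:377],(340,400))
cv2.imwrite("pics/c7.png",W)
```

```text
t 10.85 tcp [ 0.5774 -0.035   0.089 ] jaw yaw 87.96 x [-0.002  0.    -1.   ] F [ 0.8 -0.5 -2. ] w 0.0478 J [  16.   17.  -19.   -0.  -54. -108.]
```

View pics/c7.png

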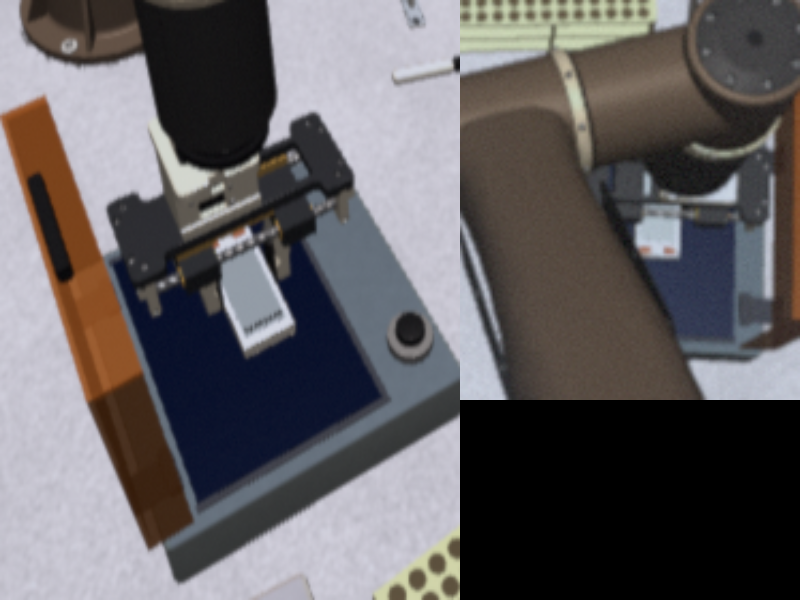

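The cassette is held level over the glass, well end away from the base, and clear of the cover. Lowering it.

Call:
{"method": "carry_out", "body": {
  "moves": [
    [0,0,-25,0,0,0,40],
    [0,0,-40,0,0,0,40],
    [0,0,-46,0,0,0,40],
    [0,0,-48,0,0,0,40],
    [0,0,-48,0,0,0,40]
  ]
}}

```text
time_s: 11.45
tcp_pos: [0.5788, -0.035, 0.043]
eef_rot: [-2.5, 90.0, -4.4]
contact_force: [-0.2, 0.1, -1.0]
gripper_width: 0.0476
```

Call:
{"method": "carry_out", "body": {
  "moves": [
    [0,0,-1,0,0,0,40],
    [0,0,-2,0,0,0,40],
    [0,0,-2,0,0,0,40]
  ]
}}

```text
time_s: 11.75
tcp_pos: [0.5786, -0.0353, 0.0407]
eef_rot: [17.1, 90.0, 15.1]
contact_force: [0.8, 0.1, -0.4]
gripper_width: 0.0479
```

Call:
{"method": "carry_out", "body": {
  "moves": [
    [0,0,-1,0,0,0,40],
    [0,0,-1,0,0,0,70],
    [0,0,-1,0,0,0,90],
    [0,0,-1,0,0,0,90],
    [0,0,-1,0,0,0,90]
  ]
}}

```text
time_s: 12.25
tcp_pos: [0.5784, -0.0354, 0.0393]
eef_rot: [-112.4, 90.0, -114.4]
contact_force: [0.3, -0.5, -0.4]
gripper_width: 0.0741
```

Call:
{"method": "carry_out", "body": {
  "moves": [
    [0,0,20,0,0,0,90],
    [0,0,60,0,0,0,90],
    [0,0,105,0,0,0,90],
    [0,0,150,0,0,0,90],
    [-10,45,150,0,0,0.1,90]
  ]
}}

```text
time_s: 12.75
tcp_pos: [0.5726, 0.0075, 0.1962]
eef_rot: [0.6, 89.4, 4.1]
contact_force: [1.3, 1.4, -0.3]
gripper_width: 0.0789
```

Call:
{"method": "carry_out", "body": {
  "moves": [
    [-15,45,0,0,0,0.1,90],
    [-28,90,0,0,0,0.2,90],
    [-40,135,0,0,0,0.3,90],
    [-55,180,0,0,0,0.32,90],
    [-70,225,0,0,0,0.32,90]
  ]
}}

```text
time_s: 13.25
tcp_pos: [0.4975, 0.2363, 0.1895]
eef_rot: [16.4, 90.0, 38.5]
contact_force: [0.6, -0.5, 0.4]
gripper_width: 0.079
```

Call:
{"method": "carry_out", "body": {
  "moves": [
    [-2,45,0,0,0,0,90],
    [-4,90,0,0,0,0,90],
    [-6,133,0,0,0,0,90],
    [-6,133,-20,0,0,0,90]
  ]
}}

```text
time_s: 13.65
tcp_pos: [0.4933, 0.3734, 0.1709]
eef_rot: [21.4, 89.7, 43.7]
contact_force: [0.1, -1.3, -1.1]
gripper_width: 0.0788
```

Run:
```python
from h import *
s,R=st()
sc=r.capture("scene"); cv2.imwrite("pics/s8.png",sc);t=r.capture("top"); cv2.imwrite("pics/t8.png",t)
W=np.zeros((600,800,3),np.uint8);W[:300,:]=cv2.resize(sc[165:225,290:450],(800,300),interpolation=cv2.INTER_CUBIC)
W[300:,:400]=cv2.resize(sc[240:315,165:265],(400,300),interpolation=cv2.INTER_CUBIC)
W[300:,400:]=cv2.resize(t[120:180,285:365],(400,300),interpolation=cv2.INTER_CUBIC)
cv2.imwrite("pics/c8.png",W)
```

```text
t 13.65 tcp [0.4933 0.3734 0.1709] jaw yaw 112.27 x [ 0.004  0.003 -1.   ] F [ 0.1 -1.3 -1.1] w 0.0788 J [  55.   16.   -9.    0.  -65. -123.]
```

View pics/c8.png

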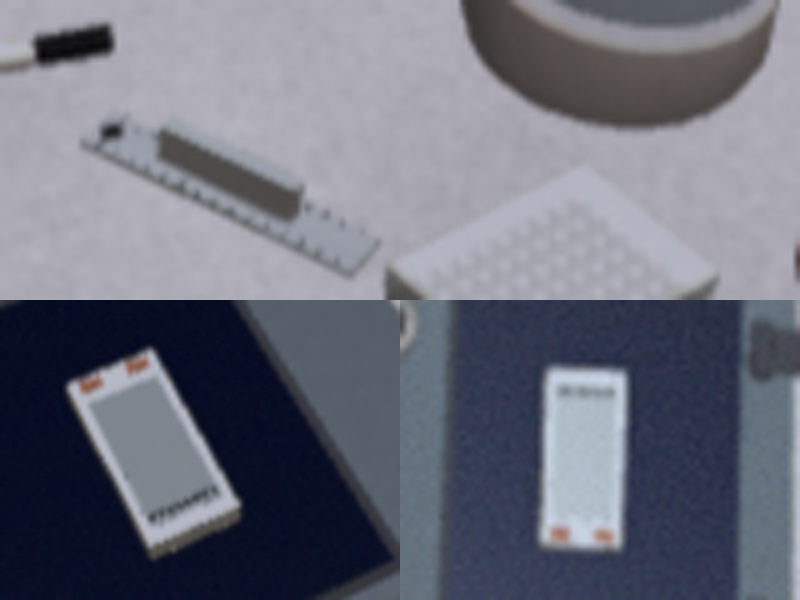

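Cassette lies on the glass, wells towards +x. The ruler is undisturbed, with its zero end at about (361,217) in the scene. Next I measure the cassette in place and the ruler.

```bash
cat > m.py <<'E'
from h import *
def quad(im,box,th):
    x0,y0,x1,y1=box; g=im[y0:y1,x0:x1]; g=cv2.resize(g,None,fx=4,fy=4,interpolation=cv2.INTER_CUBIC)
    m=(cv2.GaussianBlur(g[:,:,2],(5,5),0)>th).astype(np.uint8)
    c=max(cv2.findContours(m,0,1)[0],key=cv2.contourArea); b=cv2.boxPoints(cv2.minAreaRect(cv2.convexHull(c)))
    hull=cv2.convexHull(c); q=cv2.approxPolyDP(hull,.03*cv2.arcLength(hull,True),True)[:,0]
    f=lambda p:(p+.5)/4-.5+[x0,y0]
    return f(b),f(q.astype(float))
E
python3 - <<'E'
from m import *
s=cv2.imread("pics/s8.png");t=cv2.imread("pics/t8.png")
for n,im,box,th in(("scene",s,(175,245,235,312),110),("top",t,(300,125,345,178),110)):
    b,q=quad(im,box,th); print(n,"quad",q.round(1).tolist())
    P=np.array([plane(n,u,.082)[:2] for u in q]); print(P.round(4).tolist(),P.mean(0).round(4))
# ruler picks, scene s8
S=lambda P:[((x+.5)/5-.5+290,(y+.5)/5-.5+165) for x,y in P]
P=np.array([plane("scene",u,.004)[:2] for u in S([(128,113),(80,145),(355,275),(381,242)])]); print("ruler scene",P.round(4).tolist(),P.mean(0).round(4))
E
```

```text
scene quad [[201.6, 252.1], [224.1, 289.9], [202.6, 301.4], [181.6, 262.1]]
[[0.5234, -0.0118], [0.6315, -0.0131], [0.6336, -0.06], [0.526, -0.0582]] [ 0.5786 -0.0358]
top quad [[314.9, 133.1], [329.6, 134.6], [328.1, 169.4], [312.4, 167.4]]
[[0.6329, -0.0162], [0.6292, -0.0613], [0.5202, -0.0563], [0.5252, -0.0087]] [ 0.5769 -0.0356]
ruler scene [[0.4173, 0.3582], [0.4244, 0.3226], [0.5712, 0.3861], [0.5603, 0.4114]] [0.4933 0.3696]
```

Call:
{"method": "carry_out", "body": {
  "moves": [
    [-3,-4,-30,0,0,0,50],
    [-3,-4,-75,0,0,0,50],
    [-3,-4,-115,0,0,0,50],
    [-3,-4,-135,0,0,0,50],
    [-3,-4,-135,0,0,0,50]
  ]
}}

```text
time_s: 14.25
tcp_pos: [0.4882, 0.361, 0.0318]
eef_rot: [-150.7, 89.7, -128.8]
contact_force: [0.7, -0.5, 0.9]
gripper_width: 0.0459
```

Call:
{"method": "carry_out", "body": {
  "moves": [
    [2,8,-10,0,0,0,50],
    [2,8,-20,0,0,0,50],
    [2,8,-20,0,0,0,50],
    [2,8,-20,0,0,0,50]
  ]
}}

```text
time_s: 14.65
tcp_pos: [0.4915, 0.3718, 0.0148]
eef_rot: [24.5, 90.0, 46.5]
contact_force: [0.0, -0.0, 0.1]
gripper_width: 0.0439
```

```bash
python3 -c "from h import *;st()"
```

```text
t 14.65 tcp [0.4915 0.3718 0.0148] jaw yaw 112.05 x [ 0.  0. -1.] F [ 0.  -0.   0.1] w 0.0439 J [  55.   24.  -19.    0.  -47. -123.]
```

Call:
{"method": "carry_out", "body": {
  "moves": [
    [-1.5,-2.5,-8,0,0,0,50],
    [-1.5,-2.5,-16,0,0,0,50],
    [-1.5,-2.5,-24,0,0,0,50],
    [-1.5,-2.5,-31,0,0,0,50],
    [-1.5,-2.5,-31,0,0,0,50]
  ]
}}

```text
time_s: 15.15
tcp_pos: [0.4892, 0.3684, -0.0181]
eef_rot: [-150.9, 89.9, -128.8]
contact_force: [0.4, -0.4, -0.2]
gripper_width: 0.0437
```

Call:
{"method": "carry_out", "body": {
  "moves": [
    [0,0,0,0,0,0,30],
    [0,0,0,0,0,0,15],
    [0,0,0,0,0,0,5],
    [0,0,0,0,0,0,5],
    [0,0,0,0,0,0,5]
  ]
}}

```text
time_s: 15.65
tcp_pos: [0.49, 0.3693, -0.0164]
eef_rot: [30.8, 90.0, 52.9]
contact_force: [0.7, -0.6, 0.5]
gripper_width: 0.0097
```

Call:
{"method": "carry_out", "body": {
  "moves": [
    [0,0,0,0,0,0,5],
    [0,0,0,0,0,0,5]
  ]
}}

```text
time_s: 15.85
tcp_pos: [0.4899, 0.3693, -0.0164]
eef_rot: [29.7, 90.0, 51.8]
contact_force: [-0.8, -0.3, 0.7]
gripper_width: 0.0099
```

```bash
python3 -c "from h import *;st()"
```

```text
t 15.85 tcp [ 0.4899  0.3693 -0.0164] jaw yaw 112.06 x [ 0.  0. -1.] F [-0.8 -0.3  0.7] w 0.0099 J [  55.   26.  -21.    0.  -43. -123.]
```

Ruler is gripped (9.9 mm). Lift, carry and turn by -0.421 rad.

Call:
{"method": "carry_out", "body": {
  "moves": [
    [0,0,30,0,0,0,5],
    [0,0,70,0,0,0,5],
    [0,0,110,0,0,0,5],
    [0,0,150,0,0,0,5],
    [5,-30,150,0,0,-0.08,5]
  ],
  "squeeze": 25
}}

```text
time_s: 16.35
tcp_pos: [0.4976, 0.3436, 0.1395]
eef_rot: [25.7, 89.4, 43.3]
contact_force: [0.9, -0.3, -0.5]
gripper_width: 0.0099
```

Call:
{"method": "carry_out", "body": {
  "moves": [
    [10,-45,0,0,0,-0.08,5],
    [20,-90,0,0,0,-0.16,5],
    [30,-135,0,0,0,-0.24,5],
    [38,-180,0,0,0,-0.32,5],
    [46,-225,0,0,0,-0.341,5]
  ]
}}

```text
time_s: 16.85
tcp_pos: [0.5407, 0.1123, 0.1334]
eef_rot: [102.5, 90.0, 100.3]
contact_force: [1.0, -0.5, 0.4]
gripper_width: 0.0097
```

Call:
{"method": "carry_out", "body": {
  "moves": [
    [7,-40,0,0,0,0,5],
    [14,-80,0,0,0,0,5],
    [14,-105,0,0,0,0,5],
    [14,-105,-10,0,0,0,5],
    [14,-105,-30,0,0,0,5]
  ]
}}

```text
time_s: 17.35
tcp_pos: [0.5558, 0.0086, 0.1042]
eef_rot: [19.5, 89.8, 17.3]
contact_force: [0.3, -0.0, -1.5]
gripper_width: 0.0096
```

Call:
{"method": "carry_out", "body": {
  "moves": [
    [0,0,-10,0,0,0,5],
    [0,0,-20,0,0,0,5],
    [0,0,-20,0,0,0,5],
    [0,0,-20,0,0,0,5]
  ]
}}

```text
time_s: 17.75
tcp_pos: [0.5551, 0.0095, 0.0835]
eef_rot: [-99.8, 90.0, -101.9]
contact_force: [0.1, 0.2, -0.0]
gripper_width: 0.0093
```

Run:
```python
from h import *
s,R=st()
sc=r.capture("scene"); cv2.imwrite("pics/s9.png",sc)
cv2.imwrite("pics/c9.png",cv2.resize(sc[190:320,140:310],(784,600),interpolation=cv2.INTER_CUBIC))
# predicted zero/hole end, if ruler centre at TCP, 20 mm up
```

```text
t 17.75 tcp [0.5551 0.0095 0.0835] jaw yaw 87.97 x [-0. -0. -1.] F [ 0.1  0.2 -0. ] w 0.0093 J [  21.   15.  -23.    0.  -52. -113.]
```

View pics/c9.png

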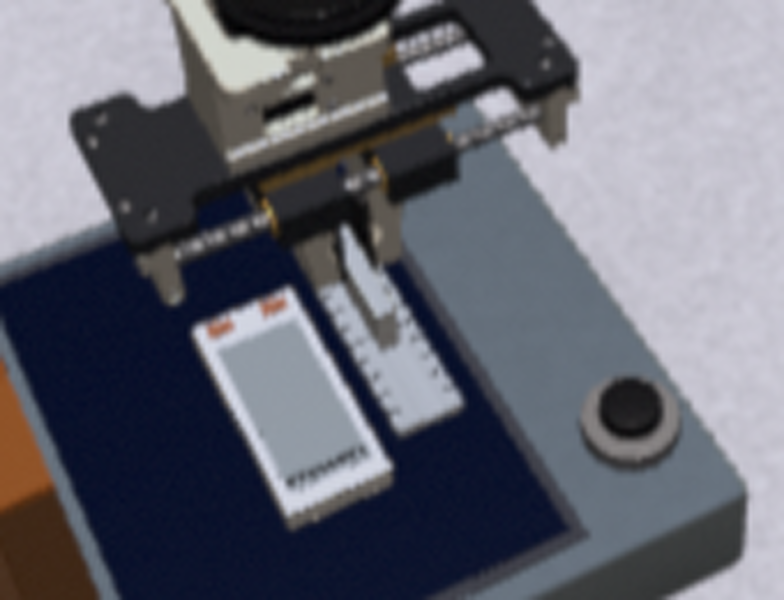

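The ruler is held level beside the cassette, its zero-end corners at (402,435) and (465,405) in the crop. I compute the along-cassette error before setting it down.

Run:
```python
from m import *
f=lambda x,y:((x+.5)/4.612-.5+140,(y+.5)/4.615-.5+190)
u=np.array([.99937,-.0356]);c=np.array([.5784,-.0354])
for p in((402,433),(465,403)):
    P=plane("scene",f(*p),.102)[:2]; print(p,P.round(4),"along cassette",((P-c)@u).round(4))
for p in((288,522),(393,468)):
    P=plane("scene",f(*p),.080)[:2]; print("well",p,P.round(4),((P-c)@u).round(4))
print("ruler now centre along",((np.array([.5551,.0095])-c)@u).round(4))
```

```text
(402, 433) [ 0.634  -0.0069] along cassette 0.0545
(465, 403) [0.6341 0.0227] along cassette 0.0536
well (288, 522) [ 0.6344 -0.0618] 0.0569
well (393, 468) [ 0.6332 -0.0126] 0.054
ruler now centre along -0.0249
```

Call:
{"method": "carry_out", "body": {
  "moves": [
    [0.5,0,-10,0,0,0,5],
    [0.5,0,-20,0,0,0,5],
    [0.5,0,-26,0,0,0,5],
    [0.5,0,-28,0,0,0,5],
    [0.5,0,-28,0,0,0,5]
  ]
}}

```text
time_s: 18.3
tcp_pos: [0.5551, 0.009, 0.0548]
eef_rot: [-153.5, 89.9, -155.6]
contact_force: [-0.0, -0.4, -0.9]
gripper_width: 0.0101
```

Call:
{"method": "carry_out", "body": {
  "moves": [
    [0,0,-1,0,0,0,5],
    [0,0,-1.7,0,0,0,5],
    [0,0,-1.7,0,0,0,5]
  ]
}}

```text
time_s: 18.6
tcp_pos: [0.5555, 0.0092, 0.0538]
eef_rot: [19.4, 90.0, 17.3]
contact_force: [1.0, -0.3, -0.5]
gripper_width: 0.0093
```

Call:
{"method": "carry_out", "body": {
  "moves": [
    [-0.1,-1.5,0,0,0,0,5],
    [-0.1,-3,0,0,0,0,5],
    [-0.1,-4,0,0,0,0,5],
    [-0.1,-4,0,0,0,0,5]
  ]
}}

```text
time_s: 19.0
tcp_pos: [0.5553, 0.005, 0.0537]
eef_rot: [55.8, 90.0, 53.7]
contact_force: [-0.8, 0.5, -1.0]
gripper_width: 0.01
```

Call:
{"method": "carry_out", "body": {
  "moves": [
    [0,-0.6,0,0,0,0,5],
    [0,-1.2,0,0,0,0,5],
    [0,-1.2,0,0,0,0,5]
  ]
}}

```text
time_s: 19.3
tcp_pos: [0.5553, 0.004, 0.0537]
eef_rot: [39.0, 90.0, 36.9]
contact_force: [0.2, -0.4, -0.1]
gripper_width: 0.0095
```

```bash
python3 -c "from h import *;st()"
```

```text
t 19.3 tcp [0.5553 0.004  0.0537] jaw yaw 87.92 x [ 0.  0. -1.] F [ 0.2 -0.4 -0.1] w 0.0095 J [  21.   17.  -25.   -0.  -49. -113.]
```

Call:
{"method": "carry_out", "body": {
  "moves": [
    [0,0,-0.3,0,0,0,10],
    [0,0,-0.3,0,0,0,16],
    [0,0,0,0,0,0,24],
    [0,0,0,0,0,0,28],
    [0,0,0,0,0,0,28]
  ]
}}

```text
time_s: 19.8
tcp_pos: [0.5553, 0.004, 0.0537]
eef_rot: [-76.1, 90.0, -78.2]
contact_force: [0.9, -0.5, 0.7]
gripper_width: 0.0242
```

Call:
{"method": "carry_out", "body": {
  "moves": [
    [0,0,20,0,0,0,28],
    [0,0,60,0,0,0,28],
    [0,0,105,0,0,0,28],
    [0,0,150,0,0,0,28],
    [0,45,170,0,0,0,28]
  ]
}}

```text
time_s: 20.3
tcp_pos: [0.5569, 0.0467, 0.2286]
eef_rot: [9.6, 89.7, 7.3]
contact_force: [1.2, 1.2, 0.3]
gripper_width: 0.0245
```

Call:
{"method": "carry_out", "body": {
  "moves": [
    [0,50,0,0,0,0,28],
    [0,100,0,0,0,0,28],
    [0,145,0,0,0,0,28],
    [0,145,0,0,0,0,10]
  ]
}}

```text
time_s: 20.7
tcp_pos: [0.5551, 0.1985, 0.2231]
eef_rot: [102.3, 90.0, 100.4]
contact_force: [-0.4, 0.0, -0.9]
gripper_width: 0.021
```

Run:
```python
from h import *
s,R=st()
sc=r.capture("scene"); cv2.imwrite("pics/s10.png",sc); t=r.capture("top"); cv2.imwrite("pics/t10.png",t)
W=np.zeros((600,800,3),np.uint8); W[:,:460]=cv2.resize(sc[235:315,165:226+1],(460,600),interpolation=cv2.INTER_CUBIC) if 0 else cv2.resize(sc[225:315,170:239],(460,600),interpolation=cv2.INTER_CUBIC)
W[:,460:]=cv2.resize(t[125:190,298:335],(340,600),interpolation=cv2.INTER_CUBIC)
cv2.imwrite("pics/c10.png",W)
```

```text
t 20.7 tcp [0.5551 0.1985 0.2231] jaw yaw 88.15 x [-0.  0. -1.] F [-0.4  0.  -0.9] w 0.021 J [  39.   11.   -8.   -0.  -71. -130.]
```

View pics/c10.png

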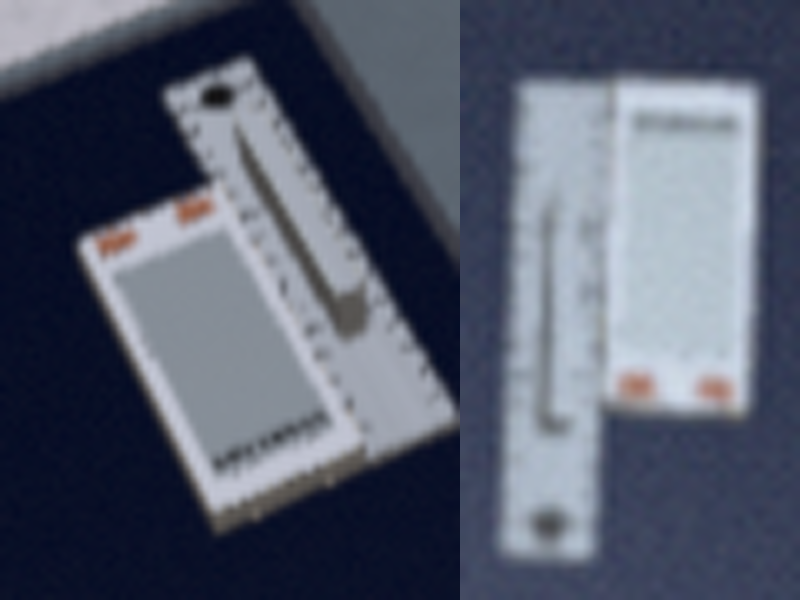

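Ruler flush along the cassette's +y side, zero end level with the well end. Next, locate the cover's grip bar and work out the cover angle.

Run:
```python
from h import *
s=cv2.imread("pics/s10.png").astype(int);t=cv2.imread("pics/t10.png").astype(int)
def bar(im,box):
    x0,y0,x1,y1=box; m=np.zeros(im.shape[:2],np.uint8); m[y0:y1,x0:x1]=(im[y0:y1,x0:x1].max(2)<60)
    k,l,st_,c=cv2.connectedComponentsWithStats(m); i=1+np.argmax(st_[1:,4]); return c[i],st_[i]
a,sa=bar(s,(92,205,128,265)); b,sb=bar(t,(370,95,395,200)); print(a,sa,b,sb)
p,e=tri(a,b); print("bar",p.round(4),"skew",e.round(4))
C=np.array([.566,-.023]);v=np.array([.0356,.9994]);u=np.array([.9994,-.0356])
H=C-.115*v; dy=(p[:2]-H)@v; dz=p[2]-.07; print("hinge",H.round(4),"bar rel hinge y,z",dy.round(4),dz.round(4),"r",np.hypot(dy,dz).round(4),"ux",((p[:2]-H)@u).round(4))
for th in(1.5,1.57,1.65,1.75,1.85):
    for h in(.03,.036,.042): print(th,h,round(.2*np.cos(th)-h*np.sin(th),3),round(.2*np.sin(th)+h*np.cos(th),3),end=" | ")
    print()
```

```text
[108.11111111 238.68168168] [ 98 218  21  42 333] [385.41284404 138.71559633] [384 123   4  32 109]
bar [ 0.5629 -0.1753  0.2644] skew 0.0
hinge [ 0.5619 -0.1379] bar rel hinge y,z -0.0373 0.1944 r 0.1979 ux 0.0023
1.5 0.03 -0.016 0.202 | 1.5 0.036 -0.022 0.202 | 1.5 0.042 -0.028 0.202 | 
1.57 0.03 -0.03 0.2 | 1.57 0.036 -0.036 0.2 | 1.57 0.042 -0.042 0.2 | 
1.65 0.03 -0.046 0.197 | 1.65 0.036 -0.052 0.197 | 1.65 0.042 -0.058 0.196 | 
1.75 0.03 -0.065 0.191 | 1.75 0.036 -0.071 0.19 | 1.75 0.042 -0.077 0.189 | 
1.85 0.03 -0.084 0.184 | 1.85 0.036 -0.09 0.182 | 1.85 0.042 -0.095 0.181 |
```

The cover is upright (about 1.57 rad), bar at y≈-0.175, z≈0.264. I'll carry the shut fingers over and behind it, turning the jaws along the hinge.

Call:
{"method": "carry_out", "body": {
  "moves": [
    [0,-10,30,0,0,0.131,0],
    [0,-40,65,0,0,0.262,0],
    [0,-80,85,0,0,0.393,0],
    [0,-120,85,0,0,0.524,0],
    [0,-160,85,0,0,0.655,0]
  ]
}}

```text
time_s: 21.3
tcp_pos: [0.555, 0.0314, 0.3098]
eef_rot: [-15.0, 89.9, 20.7]
contact_force: [0.2, 0.0, -1.0]
gripper_width: 0.0006
```

Call:
{"method": "carry_out", "body": {
  "moves": [
    [1,-40,0,0,0,0.131,0],
    [2,-80,0,0,0,0.262,0],
    [3,-120,0,0,0,0.393,0],
    [4,-160,0,0,0,0.524,0],
    [5,-200,0,0,0,0.655,0]
  ]
}}

```text
time_s: 21.8
tcp_pos: [0.5592, -0.1689, 0.309]
eef_rot: [-83.0, 90.0, -9.8]
contact_force: [1.0, 0.6, 0.6]
gripper_width: 0.0006
```

Call:
{"method": "carry_out", "body": {
  "moves": [
    [0,-40,0,0,0,0.131,0],
    [0,-80,0,0,0,0.258,0],
    [0,-80,0,0,0,0.258,0],
    [0,-80,-20,0,0,0.258,0]
  ]
}}

```text
time_s: 22.2
tcp_pos: [0.5603, -0.2491, 0.2908]
eef_rot: [-109.0, 89.8, -21.4]
contact_force: [0.3, 0.7, -0.4]
gripper_width: 0.0006
```

```bash
python3 -c "from h import *;st()"
```

```text
t 22.2 tcp [ 0.5603 -0.2491  0.2908] jaw yaw 177.53 x [ 0.004 -0.002 -1.   ] F [ 0.3  0.7 -0.4] w 0.0006 J [ -6.  12.   2.   0. -80.   3.]
```

Call:
{"method": "carry_out", "body": {
  "moves": [
    [0,0,-35,0,0,0,0],
    [0,0,-69,0,0,0,0],
    [0,15,-69,0,0,0,0],
    [1,30,-69,0,0,0,0],
    [2,45,-69,0,0,0,0]
  ]
}}

```text
time_s: 22.7
tcp_pos: [0.5631, -0.2003, 0.2217]
eef_rot: [-102.0, 89.8, -14.3]
contact_force: [0.7, 0.1, -0.3]
gripper_width: 0.0004
```

```bash
python3 -c "from h import *;st()"
```

```text
t 22.7 tcp [ 0.5631 -0.2003  0.2217] jaw yaw 177.74 x [ 0.003 -0.001 -1.   ] F [ 0.7  0.1 -0.3] w 0.0004 J [ -1.  12.  -7.   0. -71.  -1.]
```

Call:
{"method": "carry_out", "body": {
  "moves": [
    [0,12,0,0,0,0,0],
    [1,25,1,0,0,0,0],
    [1,38,2,0,0,0,0],
    [2,51,3,0,0,0,0],
    [2,63,4,0,0,0,0]
  ]
}}

```text
time_s: 23.2
tcp_pos: [0.5654, -0.1377, 0.2277]
eef_rot: [-108.8, 89.7, -20.9]
contact_force: [-1.4, -1.7, 5.9]
gripper_width: 0.0006
```

```bash
cat > cv.py <<'E'
from h import *
import time,sys
s,R=st()
im=r.capture("scene"); cv2.imwrite("pics/cv_%d.png"%int(s["time_s"]*100),im); im=im.astype(int)
m=((im[:,:,2]-im[:,:,0]>50)).astype(np.uint8); m[:190]=0; m[:,300:]=0; m[320:,250:]=0
print("orange px",m.sum()); ys,xs=np.nonzero(m); print("bbox",xs.min(),xs.max(),ys.min(),ys.max())
E
python3 cv.py
```

```text
t 23.2 tcp [ 0.5654 -0.1377  0.2277] jaw yaw 177.83 x [ 0.005 -0.002 -1.   ] F [-1.4 -1.7  5.9] w 0.0006 J [  6.  10.  -8.   0. -71.  -8.]
orange px 1356
bbox 97 200 198 288
```

```bash
cat >> h.py <<'E'
C=np.array([.566,-.023]);V=np.array([.0356,.9994]);U=np.array([.9994,-.0356]);H=C-.115*V
def cp(x,d,h,th):
    q=H+x*U+(d*np.cos(th)-h*np.sin(th))*V; return [q[0],q[1],.07+d*np.sin(th)+h*np.cos(th)]
def omask(im):
    im=im.astype(int); m=((im[:,:,2]-im[:,:,0]>50)).astype(np.uint8); m[:185]=0; m[:,300:]=0; m[320:,250:]=0; return m
def iou(m,th):
    q=np.zeros_like(m)
    for F in([(a,d,.042) for a,d in((-.134,0),(.134,0),(.134,.19),(-.134,.19))],[(a,.19,h) for a,h in((-.134,.042),(.134,.042),(.134,.006),(-.134,.006))],[(.134,d,h) for d,h in((0,.042),(.19,.042),(.19,.006),(0,.006))]):
        cv2.fillPoly(q,[proj("scene",[cp(*f,th) for f in F]).round().astype(np.int32)],1)
    return q
E
python3 - <<'E'
from h import *
for f in("pics/s10.png","pics/cv_2320.png"):
    m=omask(cv2.imread(f)); ys,xs=np.nonzero(m); k=(ys>xs*0+0)
    print(f,m.sum(),"min x",xs.min(),"y at",np.median(ys[xs==xs.min()]),"min y",ys.min(),"x at",np.median(xs[ys==ys.min()]),"max y",ys.max(),np.median(xs[ys==ys.max()]))
    # lowest-left: extreme of (y-x)
    i=np.argmax(ys-xs); print("corner y-x",xs[i],ys[i])
for th in(1.7,1.57,1.45,1.3,1.15,1.0):
    P=[cp(-.134,.19,.042,th),cp(-.134,.19,.006,th),cp(.134,.19,.042,th),cp(.134,.19,.006,th)]
    print(th,proj("scene",P).round(0).tolist())
E
```

```text
pics/s10.png 2701 min x 85 y at 195.5 min y 188 x at 104.0 max y 306 127.5
corner y-x 125 305
pics/cv_2320.png 1358 min x 97 y at 199.0 min y 185 x at 137.5 max y 288 165.0
corner y-x 161 286
1.7 [[76.0, 199.0], [94.0, 190.0], [113.0, 312.0], [136.0, 300.0]]
1.57 [[88.0, 191.0], [107.0, 185.0], [128.0, 303.0], [152.0, 292.0]]
1.45 [[100.0, 186.0], [119.0, 181.0], [143.0, 295.0], [167.0, 286.0]]
1.3 [[115.0, 180.0], [135.0, 178.0], [162.0, 286.0], [185.0, 281.0]]
1.15 [[131.0, 177.0], [149.0, 177.0], [181.0, 280.0], [202.0, 277.0]]
1.0 [[146.0, 175.0], [163.0, 178.0], [199.0, 276.0], [218.0, 275.0]]
```

The cover is following as planned (corner at (161,286), about 1.30 rad). Continuing along the arc.

Call:
{"method": "carry_out", "body": {
  "moves": [
    [0,12,-2,0,0,0,0],
    [1,24,-4,0,0,0,0],
    [1,34,-7,0,0,0,0],
    [2,44,-10,0,0,0,0],
    [2,53,-14,0,0,0,0]
  ]
}}

```text
time_s: 23.75
tcp_pos: [0.5666, -0.084, 0.2097]
eef_rot: [-85.3, 90.0, 2.5]
contact_force: [0.4, -0.7, 3.2]
gripper_width: 0.0004
```

```bash
cat > cw.py <<'E'
from h import *
s,R=st(); m=omask(r.capture("scene")); ys,xs=np.nonzero(m); i=np.argmax(ys-xs); c=np.array([xs[i],ys[i]])
T=np.arange(0,1.7,.02); e=[np.linalg.norm(proj("scene",[cp(.134,.19,.042,t)])[0]-c) for t in T]; print("corner",c,"theta~",T[np.argmin(e)],min(e))
E
python3 cw.py
```

```text
t 23.75 tcp [ 0.5666 -0.084   0.2097] jaw yaw 177.79 x [ 0.001  0.    -1.   ] F [ 0.4 -0.7  3.2] w 0.0004 J [ 11.  10. -11.   0. -69. -13.]
corner [155 353] theta~ 1.6 57.041958273473675
```

Call:
{"method": "carry_out", "body": {
  "moves": [
    [0,10,-4,0,0,0,0],
    [0,20,-9,0,0,0,0],
    [1,30,-15,0,0,0,0],
    [1,40,-22,0,0,0,0],
    [1,49,-30,0,0,0,0]
  ]
}}

```text
time_s: 24.3
tcp_pos: [0.5674, -0.035, 0.179]
eef_rot: [-35.8, 90.0, 51.9]
contact_force: [0.7, 0.6, 3.2]
gripper_width: 0.0004
```

Call:
{"method": "carry_out", "body": {
  "moves": [
    [0,8,-8,0,0,0,0],
    [1,16,-16,0,0,0,0],
    [1,24,-24,0,0,0,0]
  ]
}}

```text
time_s: 24.6
tcp_pos: [0.5679, -0.0114, 0.1546]
eef_rot: [99.7, 89.9, -172.5]
contact_force: [0.6, -0.2, 0.4]
gripper_width: 0.0006
```

Run:
```python
from h import *
s,R=st(); im=r.capture("scene"); cv2.imwrite("pics/s12.png",im); m=omask(im)
k,l,S,c=cv2.connectedComponentsWithStats(m)
for i in range(1,k):
    if S[i,4]>40:print(S[i],c[i].round(0))
for th in(.8,.65,.5,.35,.2,0):
    P=[cp(a,d,h,th) for a,d,h in((-.134,.19,.042),(.134,.19,.042),(.134,0,.042),(.134,.19,.006))]
    print(th,proj("scene",P).round(0).tolist())
```

```text
t 24.6 tcp [ 0.5679 -0.0114  0.1546] jaw yaw 177.76 x [-0.001 -0.    -1.   ] F [ 0.6 -0.2  0.4] w 0.0006 J [ 19.  12. -16.  -0. -62. -21.]
[ 121  199  133  149 9540] [181. 271.]
0.8 [[165.0, 176.0], [220.0, 273.0], [156.0, 352.0], [236.0, 276.0]]
0.65 [[177.0, 178.0], [234.0, 274.0], [158.0, 349.0], [247.0, 279.0]]
0.5 [[188.0, 182.0], [246.0, 276.0], [161.0, 347.0], [256.0, 283.0]]
0.35 [[197.0, 188.0], [256.0, 280.0], [164.0, 345.0], [262.0, 288.0]]
0.2 [[205.0, 194.0], [263.0, 285.0], [167.0, 343.0], [267.0, 295.0]]
0 [[212.0, 204.0], [269.0, 294.0], [172.0, 340.0], [269.0, 305.0]]
```

Call:
{"method": "carry_out", "body": {
  "moves": [
    [0,6,-9,0,0,0,0],
    [0,12,-18,0,0,0,0],
    [1,18,-28,0,0,0,0],
    [1,24,-38,0,0,0,0],
    [1,24,-38,0,0,0,0]
  ]
}}

```text
time_s: 25.15
tcp_pos: [0.5682, 0.0124, 0.1156]
eef_rot: [103.6, 89.8, -168.6]
contact_force: [0.6, -1.3, 0.9]
gripper_width: 0.0002
```

Call:
{"method": "carry_out", "body": {
  "moves": [
    [0,4,-10,0,0,0,0],
    [0,8,-20,0,0,0,0],
    [0,12,-28,0,0,0,0],
    [0,14,-34,0,0,0,0],
    [0,14,-34,0,0,0,0]
  ]
}}

```text
time_s: 25.65
tcp_pos: [0.5685, 0.026, 0.0824]
eef_rot: [107.2, 89.9, -165.1]
contact_force: [-0.3, -0.2, 0.7]
gripper_width: 0.0003
```

Call:
{"method": "carry_out", "body": {
  "moves": [
    [0,0,-2,0,0,0,0],
    [0,0,-4,0,0,0,0],
    [0,0,-4,0,0,0,0]
  ]
}}

```text
time_s: 25.95
tcp_pos: [0.5693, 0.0259, 0.0797]
eef_rot: [-57.1, 90.0, 30.7]
contact_force: [0.9, 0.7, 1.0]
gripper_width: 0.0008
```

```bash
cat > cx.py <<'E'
from h import *
s,R=st(); im=r.capture("scene"); cv2.imwrite("pics/s_%d.png"%int(s["time_s"]*100),im); m=omask(im)
k,l,S,c=cv2.connectedComponentsWithStats(m); i=1+np.argmax(S[1:,4]); ys,xs=np.nonzero(l==i)
j=np.argmax(xs+ys); print(S[i],"x+y corner",xs[j],ys[j],"xmax at y",np.median(ys[xs==xs.max()]))
for th in(.3,.2,.1,.05,0):
    P=proj("scene",[cp(.134,.19,h,th) for h in(.042,.006)]); print(th,P.round(1).tolist())
E
python3 cx.py
```

```text
t 25.95 tcp [0.5693 0.0259 0.0797] jaw yaw 177.76 x [ 0.  0. -1.] F [0.9 0.7 1. ] w 0.0008 J [ 22.  16. -21.  -0. -52. -25.]
[ 129  211  141  132 9306] x+y corner 269 294 xmax at y 294.0
0.3 [[258.5, 281.8], [264.2, 290.5]]
0.2 [[263.1, 285.5], [266.9, 295.0]]
0.1 [[266.7, 289.7], [268.6, 299.9]]
0.05 [[268.1, 292.0], [269.2, 302.5]]
0 [[269.3, 294.4], [269.5, 305.1]]
```

Call:
{"method": "carry_out", "body": {
  "moves": [
    [0,0,-2,0,0,0,0],
    [0,0,-4,0,0,0,0],
    [0,0,-4,0,0,0,0]
  ]
}}

```text
time_s: 26.3
tcp_pos: [0.5696, 0.0261, 0.0761]
eef_rot: [-78.0, 90.0, 9.8]
contact_force: [-0.9, 1.3, 4.8]
gripper_width: 0.0001
```

Call:
{"method": "carry_out", "body": {
  "moves": [
    [0,0,-2,0,0,0,0],
    [0,0,-4,0,0,0,0],
    [0,0,-4,0,0,0,0]
  ]
}}

```text
time_s: 26.6
tcp_pos: [0.5697, 0.026, 0.0757]
eef_rot: [-93.5, 89.9, -5.7]
contact_force: [-14.1, 2.2, 35.4]
gripper_width: -0.0002
```

```bash
python3 cx.py
```

```text
t 26.6 tcp [0.5697 0.026  0.0757] jaw yaw 177.85 x [ 0.002 -0.    -1.   ] F [-14.1   2.2  35.4] w -0.0002 J [ 22.  17. -22.   0. -52. -25.]
[ 130  212  140  130 9217] x+y corner 269 296 xmax at y 295.0
0.3 [[258.5, 281.8], [264.2, 290.5]]
0.2 [[263.1, 285.5], [266.9, 295.0]]
0.1 [[266.7, 289.7], [268.6, 299.9]]
0.05 [[268.1, 292.0], [269.2, 302.5]]
0 [[269.3, 294.4], [269.5, 305.1]]
```

The stop is firm at 35 N and the lid corner matches θ≈0, so the cover is closed. Lift off and go over the button with the tool leaned 0.3 rad, so the gripper body clears the cover.

Call:
{"method": "carry_out", "body": {
  "moves": [
    [0,0,20,0,0,0,0],
    [0,0,60,0,0,0,0],
    [30,15,70,-0.1,0,0,0],
    [60,30,70,-0.2,0,0,0],
    [90,46,70,-0.3,0,0,0]
  ]
}}

```text
time_s: 27.15
tcp_pos: [0.661, 0.0724, 0.1436]
eef_rot: [-177.0, 72.7, -89.3]
contact_force: [0.2, -0.9, 0.4]
gripper_width: 0.0002
```

Call:
{"method": "carry_out", "body": {
  "moves": [
    [0,0,0,0,0,0,0],
    [0,0,0,0,0,0,0]
  ]
}}

```text
time_s: 27.35
tcp_pos: [0.6588, 0.0729, 0.1394]
eef_rot: [-178.4, 72.7, -90.5]
contact_force: [-1.8, 0.6, 1.3]
gripper_width: 0.0005
```

```bash
python3 cx.py
python3 - <<'E'
from h import *
s=cv2.imread("pics/s10.png").astype(int);t=cv2.imread("pics/t10.png").astype(int)
def blob(im,box):
    x0,y0,x1,y1=box; m=np.zeros(im.shape[:2],np.uint8); m[y0:y1,x0:x1]=(im[y0:y1,x0:x1].max(2)<60)
    k,l,S,c=cv2.connectedComponentsWithStats(m); i=1+np.argmax(S[1:,4]); return c[i],S[i]
a,A=blob(s,(260,262,292,296));b,B=blob(t,(272,115,290,135));print(a,A,b,B,tri(a,b))
E
```

```text
t 27.35 tcp [0.6588 0.0729 0.1394] jaw yaw 177.95 x [-0.003 -0.297 -0.955] F [-1.8  0.6  1.3] w 0.0005 J [ 32.  24.  -9.  16. -67. -42.]
[  130   206   140   136 10558] x+y corner 269 296 xmax at y 295.0
0.3 [[258.5, 281.8], [264.2, 290.5]]
0.2 [[263.1, 285.5], [266.9, 295.0]]
0.1 [[266.7, 289.7], [268.6, 299.9]]
0.05 [[268.1, 292.0], [269.2, 302.5]]
0 [[269.3, 294.4], [269.5, 305.1]]
[276.26388889 278.16666667] [270 272  14  13 144] [283.42857143 123.85714286] [283 122   2   5   7] (array([0.66060552, 0.08380264, 0.08492922]), np.float64(0.007230462835529206))
```

Call:
{"method": "carry_out", "body": {
  "moves": [
    [1,0,-30,0,0,0,0],
    [1,0,-60,0,0,0,0],
    [1,0,-78,0,0,0,0],
    [1,0,-84,0,0,0,0],
    [1,0,-84,0,0,0,0]
  ]
}}

```text
time_s: 27.9
tcp_pos: [0.6597, 0.0707, 0.0582]
eef_rot: [-177.9, 72.8, -90.2]
contact_force: [-0.5, -0.8, 2.1]
gripper_width: 0.0004
```

Call:
{"method": "carry_out", "body": {
  "moves": [
    [0,0,-2,0,0,0,0],
    [0,0,-5,0,0,0,0],
    [0,0,-5,0,0,0,0]
  ]
}}

```text
time_s: 28.2
tcp_pos: [0.661, 0.072, 0.0538]
eef_rot: [-177.4, 72.8, -89.7]
contact_force: [-0.2, -1.7, 4.0]
gripper_width: 0.0004
```

Call:
{"method": "carry_out", "body": {
  "moves": [
    [0,0,-2,0,0,0,0],
    [0,0,-4,0,0,0,0],
    [0,0,-4,0,0,0,0]
  ]
}}

```text
time_s: 28.5
tcp_pos: [0.6613, 0.0718, 0.0514]
eef_rot: [-177.3, 72.8, -89.5]
contact_force: [-2.8, -2.4, 17.0]
gripper_width: 0.0004
```

The force rose like a spring (2, then 4 N) and then hit a stop (17 N), so the button went fully down. Hold briefly, then retreat.

Call:
{"method": "carry_out", "body": {
  "moves": [
    [0,0,0,0,0,0,0],
    [0,0,0,0,0,0,0],
    [0,0,15,0,0,0,0],
    [0,5,50,0,0,0,0],
    [0,15,95,0,0,0,0]
  ]
}}

```text
time_s: 29.0
tcp_pos: [0.6587, 0.0865, 0.1428]
eef_rot: [-178.6, 72.8, -90.8]
contact_force: [0.8, 0.6, -0.9]
gripper_width: 0.0001
```

Call:
{"method": "carry_out", "body": {
  "moves": [
    [-10,45,10,0,0,0,0],
    [-20,90,20,0,0,0,0],
    [-30,135,30,0,0,0,0],
    [-30,135,30,0,0,0,0],
    [-30,135,30,0,0,0,0]
  ]
}}

```text
time_s: 29.5
tcp_pos: [0.6298, 0.2239, 0.1735]
eef_rot: [-177.8, 72.9, -89.9]
contact_force: [-0.3, -0.1, 0.1]
gripper_width: 0.0006
```

```bash
python3 cx.py
python3 - <<'E'
from m import *
# through the amber lid: red-channel outline of cassette+ruler, before vs after
a=cv2.imread("pics/s10.png");b=r.capture("scene");cv2.imwrite("pics/sF.png",b);t=r.capture("top");cv2.imwrite("pics/tF.png",t)
for n,im,box in(("scene before",a,(175,225,245,312)),("scene after",b,(175,225,245,312)),("top before",cv2.imread("pics/t10.png"),(298,125,345,190)),("top after",t,(298,125,345,190))):
    x0,y0,x1,y1=box; g=im[y0:y1,x0:x1,1]; th,m=cv2.threshold(g,0,1,cv2.THRESH_OTSU)
    k,l,S,c=cv2.connectedComponentsWithStats(m); i=1+np.argmax(S[1:,4]); print(n,th,S[i]+[x0,y0,0,0,0],c[i]+[x0,y0])
# bystanders and button
def d(im,box):
    x0,y0,x1,y1=box; return im[y0:y1,x0:x1].astype(int)
s0=cv2.imread("pics/scene0.png")
for nm,bx in(("marker",(262,165,318,188)),("forceps",(325,243,362,298)),("button",(262,262,292,296))): print(nm,"mean |diff|",np.abs(d(s0,bx)-d(b,bx)).mean().round(1))
E
```

```text
t 29.5 tcp [0.6298 0.2239 0.1735] jaw yaw 178.0 x [ 0.001 -0.295 -0.956] F [-0.3 -0.1  0.1] w 0.0006 J [ 44.  26.  -1.  13. -76. -50.]
[  130   206   140   136 10511] x+y corner 269 296 xmax at y 295.0
0.3 [[258.5, 281.8], [264.2, 290.5]]
0.2 [[263.1, 285.5], [266.9, 295.0]]
0.1 [[266.7, 289.7], [268.6, 299.9]]
0.05 [[268.1, 292.0], [269.2, 302.5]]
0 [[269.3, 294.4], [269.5, 305.1]]
scene before 79.0 [ 182  234   57   70 2044] [208.45547945 271.81800391]
scene after 67.0 [ 182  234   57   70 1942] [208.57518023 272.13491246]
top before 121.0 [ 302  133   29   53 1088] [315.26654412 154.90441176]
top after 122.0 [ 298  134   47   56 1848] [316.16937229 165.10768398]
marker mean |diff| 9.8
forceps mean |diff| 10.1
button mean |diff| 8.8
```

The scene outline of cassette plus ruler under the lid is unchanged. Handing in.

```bash
python3 -c "
from plant import r
print(r.close_job())"
```

```text
the job is handed in; nothing more can be done
None
```

I handed the job in at about 29.5 s of the 72 s allowed. The cassette is on the glass with the ruler against its +y long side. The cover is closed over them, and the light button was pressed and let go after that.

**Grasping:** the fingertips turned out to be about 36 mm above the reported TCP. My first two grasps closed in the air above the cassette without moving it, and I corrected the height for every later move.

**Last checks:**
- **Cassette and ruler:** the picture taken after release showed them flush, with the zero end level with the well end. Seen through the lid, their outline in the scene view matches the one before closing to within half a pixel.
- **Cover:** it met a firm stop at 35 N, and its top corner lies within 2 pixels of the closed position. I could not read the hinge angle directly.
- **Button:** the force rose gently and then hit a stop at 17 N, so it went fully down. I did not measure it coming up again; the arm is well clear of it.

**Inconclusive checks:**
- **Top camera, after closing:** the outline check was no use, because my mask caught the area around the pieces as well as the pieces.
- **Marker and forceps:** the picture difference was about 10 grey levels at each, and 9 at the button. I had no baseline for it, so it proves little. The planned moves kept the arm clear of both.

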